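# Work the stuck tube block out of the block heater

## Task

The aluminium tube block has jammed in the well of the block heater, which is off and cold. Lift the teal cover up and off the block's black lifting handle and set it down flat in the steel tray without dropping it; then take the handle and rock the block from end to end, towards one short end and then the other several times, so that it works its way up, because pulled straight up it brings the whole heater with it. Do not lift, tip or drag the heater or disturb the beaker or the timer. Finish still gripping the handle, holding the block level, just clear above its well; do not put it down or let go.

Things in the scene. Friction and masses are not known exactly. Their poses are not given: they have to be found in the camera images.
- heater: bench block heater, white case on a dark base, 170 (x) x 180 (y) x 74 mm, 1.2 kg, standing loose on rubber feet. Origin under its centre; x points to its back (the sloping panel with the dark display faces -x), y along its length, z up. Its flat metal deck is 74 mm above the origin.
- well (a point): centre of the mouth of the well in the deck, 15 mm behind the heater's centre; axes as the heater's. The well is 49 (x) x 72 (y) mm and 40 mm deep. At each y end a sprung copper bar along x, its crown 16 mm above the well's floor, presses on the block; friction 8 to 12 N at each end. A straight pull therefore lifts the heater before the block slides.
- block: aluminium tube block, 46 (x) x 60 (y) x 40 mm, about 0.3 kg, standing on the well's floor, top flush with the deck, axes along the heater's. Origin at the centre of its underside. Its flat black lifting handle, 14 (x) x 36 (y) mm, rises from 40 to 90 mm above the origin. Play in the well: 1.5 mm at each x side, 6 mm at each y end, so it can tip about 0.12 rad either way about its x axis.
- block_grip (a point): centre of the block's handle where it is gripped across its 14 mm (x), 69 mm above the block's underside, 29 mm above its top; axes as the block's
- block_foot (a point): centre of the block's underside. When the block tips about its x axis, one end sliding up and the other down, the springs' frictions cancel, and it can be brought up 2 to 3 mm with each swing of about 0.2 rad; at first its low end rests on the well's floor. It is free once this point is about 20 mm above the floor, that is 20 mm below the deck.
- cover: teal insulating cover, a plate 84 (x) x 104 (y) x 6 mm with an upright rectangular collar in its middle, 0.1 kg, lying on the heater's deck, axes about along the heater's. Origin at the centre of its underside. The collar is 34 (x) x 56 (y) mm outside, 24 x 46 mm inside, 40 mm high from the origin; the block's handle stands in it, 5 mm clear all round, 10 mm above its rim.
- cover_grip (a point): centre of the cover's collar where it is gripped across its 34 mm (x), 29 mm above the cover's underside; axes as the cover's
- tray: shallow stainless tray, fixed, 130 (x) x 200 (y) mm with rims 16 mm high and 2 mm thick; origin at the centre of its underside, inner floor 2 mm above; x across, y along it
- beaker: glass beaker, 73 mm wide, 94 mm high, at the back: leave it alone. Origin at the centre of its underside.
- timer: white bench timer, 62 x 68 x 22 mm, at the back: leave it alone. Origin at the centre of its underside.
Mind the look-alikes: they are no part of the job. What is shaped like the cover but blue is not meant.

How it is judged:
On the way, in this order (a step that is already met when the one before it is completed fails the run):
1. the cover is off the handle and lowered into the tray, still in the fingers (contact force between the fingers and cover above 0.5 N and z of cover in the frame of tray below 0.015 m and x of cover in the frame of tray between -0.035 and 0.035 m and y of cover in the frame of tray between -0.06 and 0.06 m).
2. the cover lies flat in the tray and is let go (z of cover in the frame of tray below 0.008 m and angle between cover's own z axis and vertical below 0.08 rad and x of cover in the frame of tray between -0.035 and 0.035 m and y of cover in the frame of tray between -0.06 and 0.06 m and contact force between the fingers and cover below 0.1 N), for 0.2 s.
3. held by its handle and still deep in the well, the block is rocked so that it leans towards the heater's +y end (angle between block's own z axis and vertical above 0.04 rad and y of block_grip in the frame of heater above 0.0015 m and z of block_foot in the frame of heater below 0.056 m and contact force between the fingers and block above 1 N).
4. then rocked so that it leans towards the -y end, still in the well (angle between block's own z axis and vertical above 0.04 rad and y of block_grip in the frame of heater below -0.0015 m and z of block_foot in the frame of heater below 0.056 m and contact force between the fingers and block above 1 N).
At the end, for the whole second after the job is handed in: cover flat in the tray (within 35 mm of its centre across, 60 mm along); block gripped, at rest, level within 8 degrees, underside 3 to 60 mm above the deck, within 40 mm of the well's middle, touching neither heater nor tray; heater flat on the bench, shifted under 30 mm (z of cover in the frame of tray below 0.008 m and angle between cover's own z axis and vertical below 0.08 rad and x of cover in the frame of tray between -0.035 and 0.035 m and y of cover in the frame of tray between -0.06 and 0.06 m and contact force between the fingers and block above 2 N and contact force between block and heater below 0.1 N and contact force between block and tray below 0.1 N and z of block_foot in the frame of heater between 0.077 and 0.134 m and horizontal distance between block_foot and well below 0.04 m and angle between block's own z axis and vertical below 0.15 rad and linear speed of each of block, cover below 0.03 m/s and height (world z) of heater below 0.004 m and angle between heater's own z axis and vertical below 0.03 rad and distance of heater from where it was at the start of the episode below 0.03 m); the arm keeps its last pose, push and grip.
It fails at once if the heater is lifted off the bench with the block (more than 8 mm) (height (world z) of heater above 0.008 m).
It fails at once if the heater is tipped more than 5 degrees (angle between heater's own z axis and vertical above 0.09 rad).
It fails at once if the heater is dragged more than 30 mm (distance of heater from where it was at the start of the episode above 0.03 m).
It fails at once if the beaker or the timer is pushed more than 20 mm (distance of any of beaker, timer from where it was at the start of the episode above 0.02 m).
It also fails if it takes over 64 s, if anything falls off the work surface, if the arm or the gripper's body presses on something with over 40 N, if the wrist force passes 120 N, or if a joint passes its speed limit or range.

## Robot

A 6-joint arm with a two-finger parallel gripper is mounted at the origin on a cart in front of the work surface, level with it; the furniture and walls round the work are solid. World frame = base frame: x ahead of the robot, y to its left, z up, the work surface at z = 0. Lengths are in m, angles in rad, forces in N, time in s.
With the tool pointing down it reaches from about 0.35 to 0.975 m from the base axis. Payload 7.1 kg.
Tool frame: the origin (TCP) lies midway between the tips of the shut fingers; the grasp point (between the pads) lies 19 mm behind it; z points along the fingers, y is the line along which they close (so a half turn about z gives the same grasp; the last joint's range is limited). The gripper opens to 88 mm and grips with 3 to 60 N. Pads are 20 mm wide; open, the fingers measure 115 mm over their backs; the gripper's body (75 mm by 178 mm) begins 61 mm behind the grasp point.
Start: joints at [1.272, 0.423, 1.63, -0, 1.089, -0.019], TCP at [0.173, 0.601, 0.223] pointing down, gripper open.
Joint ranges: [-3, 3], [-0.9, 2.11], [0.09, 2.58], [-1.31, 4.45], [0.11, 2.69], [-2.54, 2.54]. Speed limits (rad/s): [2.39, 2.39, 3.01, 3.14, 3.14, 3.14].

## Interface

Orientations are given as a unit quaternion [w, x, y, z].
In Python, from station import move_pose, movel, movej, command_gripper, wait, inverse_kinematics, read_camera, camera_info, MotionError, job_done, get_time, get_joint_pos, get_qvel, get_effort, get_tcp_pos, get_ee_rot, get_ft_force, get_ft_torque, get_grip_width, get_finger_force gives the robot as it stands. Calls block until the motion is done:
- move_pose(position, orientation): joint-space move of the TCP to a pose.
- movel(position, frame=None, v=0.15, until_force=None): straight line of the TCP; frame=None keeps the orientation; v is the mean speed in m/s. With until_force (N) it stops when the force on the tool has changed by that much, and returns True; else False.
- movej(angles): joint-space move.
- command_gripper(opening): opening from 0.0 (shut) to 1.0 (fully open); the grip force is fixed at half the most; returns when the fingers have stopped.
- wait(seconds).
- inverse_kinematics(position, orientation): joint angles nearest the present ones, or None.
- read_camera(name): name is "side" or "top" or "wrist"; returns the picture (480x640x3 uint8, red, green, blue); there is no depth.
- camera_info(name): a dict with "intrinsics" (3x3 intrinsics, pixels), "T" (4x4, takes a point from camera to world coordinates); the wrist camera has in their place "tool_from_camera" (4x4, takes a point from camera to tool coordinates, whose origin is the TCP and whose axes are the flange's). Camera axes: x right, y up, looking along -z (the intrinsics and any distortion apply to the point x, -y, -z); pixel columns grow to the right and rows downward; lengths in m; the calibration is good to about 2 mm. A picture is of the moment at which its call begins: read the wrist's pose just before it. camera_info takes no time and is no camera call.
A pose or a line that the arm cannot do raises MotionError and nothing moves.
- job_done(): hands the job in; it is judged then, once.
Readings, each from a call of its own:
- get_time(): time.
- get_joint_pos(): joint angles.
- get_qvel(): joint speeds.
- get_effort(): joint torques, N m.
- get_tcp_pos(): TCP position.
- get_ee_rot(): TCP orientation.
- get_ft_force(): force on the tool from outside, world axes, zero at the start.
- get_ft_torque(): the same for the moment, N m.
- get_grip_width(): opening from 0.0 (shut) to 1.0 (fully open).
- get_finger_force(): force on a finger pad.
Only numpy, scipy, OpenCV 4.12 (cv2) and the standard library are available. Lean on these libraries where they do the work, as an engineer would, in place of code of your own. Each camera call takes 0.05 s, during which the arm holds its last target. There are 200 camera calls.

## Working session

There is one attempt and no reset: what is moved stays moved. The work goes in short steps, each a Python script; the robot and the scene stay as the last script left them, time stands still between calls to the robot, and variables do not carry over. Pictures are saved under pics/ and viewed, at most 11 in all, crops included, and the job is handed in when it is done.

```bash
ls; mkdir -p pics; python3 - <<'E'
from station import *
import cv2,numpy as np
np.set_printoptions(precision=4,suppress=True)
for n in ["top","side"]:
    im=read_camera(n); cv2.imwrite(f"pics/{n}0.png",im[:,:,::-1])
    i=camera_info(n); print(n,i)
print(camera_info("wrist"),get_tcp_pos(),get_ee_rot(),get_time())
E
```

```text
pics
top {'intrinsics': array([[554.2732,   0.    , 324.143 ],
       [  0.    , 554.2732, 232.3737],
       [  0.    ,   0.    ,   1.    ]]), 'T': array([[ 0.0107,  0.9909, -0.1343,  0.4675],
       [-0.9999,  0.0123,  0.0107,  0.0065],
       [ 0.0123,  0.1341,  0.9909,  0.9792],
       [ 0.    ,  0.    ,  0.    ,  1.    ]])}
side {'intrinsics': array([[515.5437,   0.    , 327.5313],
       [  0.    , 515.5437, 246.2545],
       [  0.    ,   0.    ,   1.    ]]), 'T': array([[-0.9973, -0.0343,  0.0652,  0.6619],
       [ 0.0737, -0.457 ,  0.8864,  0.9595],
       [-0.0006,  0.8888,  0.4582,  0.5914],
       [ 0.    ,  0.    ,  0.    ,  1.    ]])}
{'intrinsics': array([[421.0356,   0.    , 316.8835],
       [  0.    , 421.0356, 232.5934],
       [  0.    ,   0.    ,   1.    ]]), 'tool_from_camera': array([[ 0.0004,  0.9677,  0.2521,  0.0695],
       [ 1.    , -0.0004,  0.0001, -0.0005],
       [ 0.0002,  0.2521, -0.9677, -0.1619],
       [ 0.    ,  0.    ,  0.    ,  1.    ]])} [0.1724 0.6002 0.222 ] [-0.0001  0.1394  0.9902 -0.0007] 0.1
```

View pics/top0.png

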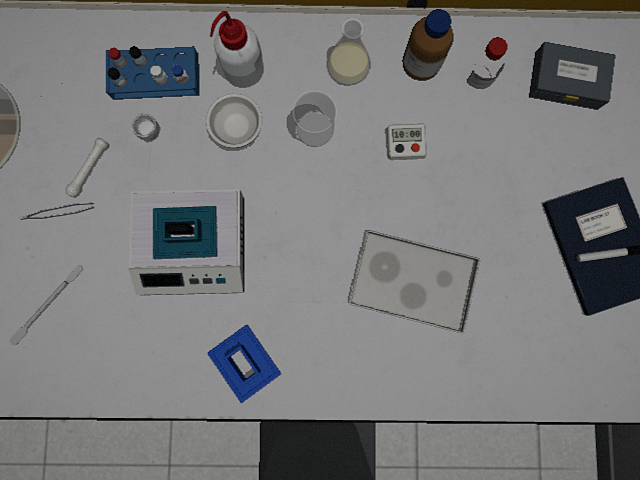

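View pics/side0.png

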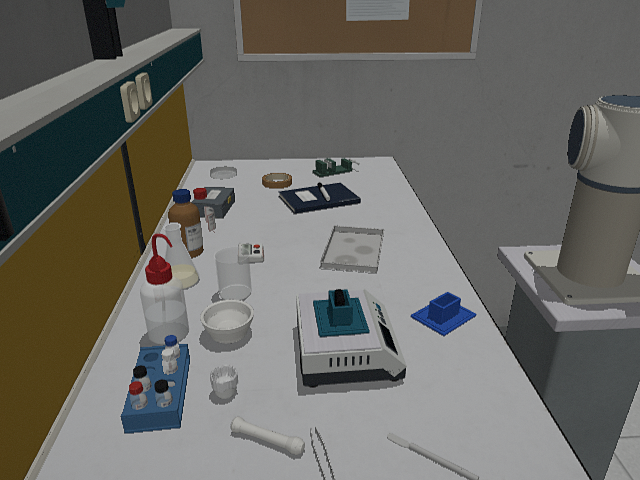

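The top view shows the teal cover on the heater at about (183,231). The look-alike is blue and lies on the bench at (244,363). The tray corners are (365,231), (478,259), (463,331) and (349,302), with the beaker at (315,118) and the timer at (407,142). The teal one is the cover meant, because it sits on the heater with the black handle inside it.

```bash
cat > h.py <<'E'
from station import *
import cv2,numpy as np
from scipy.spatial.transform import Rotation as R
np.set_printoptions(precision=4,suppress=True)
def q2m(q): return R.from_quat(np.r_[q[1:],q[0]]).as_matrix()
def m2q(M):
    x=R.from_matrix(M).as_quat(); return np.r_[x[3],x[:3]]
def cast(uv,z,K,T):
    uv=np.asarray(uv,float).reshape(-1,2)
    d=np.c_[(uv[:,0]-K[0,2])/K[0,0],-(uv[:,1]-K[1,2])/K[1,1],-np.ones(len(uv))]@T[:3,:3].T
    o=T[:3,3]; return o+d*((z-o[2])/d[:,2])[:,None]
def cam(n):
    i=camera_info(n)
    if n=="wrist":
        T=np.eye(4);T[:3,:3]=q2m(get_ee_rot());T[:3,3]=get_tcp_pos(); T=T@i["tool_from_camera"]
    else: T=i["T"]
    return read_camera(n),i["intrinsics"],T
def rect(mask):
    cs,_=cv2.findContours(mask.astype(np.uint8)*255,cv2.RETR_EXTERNAL,cv2.CHAIN_APPROX_NONE)
    return cv2.boxPoints(cv2.minAreaRect(max(cs,key=cv2.contourArea)))
def quad(mask):
    cs,_=cv2.findContours(mask.astype(np.uint8)*255,cv2.RETR_EXTERNAL,cv2.CHAIN_APPROX_NONE)
    c=cv2.convexHull(max(cs,key=cv2.contourArea))
    return cv2.approxPolyDP(c,0.04*cv2.arcLength(c,True),True).reshape(-1,2)
def teal(im):
    H=cv2.cvtColor(im,cv2.COLOR_RGB2HSV); return (H[...,0]>82)&(H[...,0]<97)&(H[...,1]>130)&(H[...,2]>25)
def down(yaw,roll=0):
    """tool down, closing line (tool y) along world dir yaw; roll = lean about that line"""
    ty=np.array([np.cos(yaw),np.sin(yaw),0]);tz=np.array([0,0,-1.]);tx=np.cross(ty,tz)
    return R.from_rotvec(roll*ty).as_matrix()@np.c_[tx,ty,tz]
E
python3 - <<'E'
from h import *
im,K,T=cam("top")
q=quad(teal(im)); P=cast(q,.080,K,T); print(q,P,P.mean(0),np.linalg.norm(np.diff(P,axis=0,append=P[:1]),axis=1))
P=cast([(365,231),(478,259),(463,331),(349,302)],.016,K,T); print("tray",P,P.mean(0),np.linalg.norm(np.diff(P,axis=0,append=P[:1]),axis=1))
c=cast([(131,193),(242,191),(243,276),(131,275)],.074,K,T); print("deck",c,c.mean(0))
cv2.imwrite("pics/crop.png",cv2.resize(im[170:410,110:300,::-1],None,fx=2.5,fy=2.5))
for yaw in (0,np.pi,):
  print(inverse_kinematics([*P.mean(0)[:2],.2],m2q(down(yaw))),inverse_kinematics([.5,.26,.3],m2q(down(yaw))))
E
```

```text
[[156 212]
 [162 222]
 [155 230]
 [153 219]] [[0.6196 0.2728 0.08  ]
 [0.6032 0.2621 0.08  ]
 [0.5898 0.2729 0.08  ]
 [0.6079 0.2771 0.08  ]] [0.6051 0.2712 0.08  ] [0.0196 0.0171 0.0186 0.0124]
tray [[ 0.6013 -0.0757  0.016 ]
 [ 0.5544 -0.2735  0.016 ]
 [ 0.43   -0.2443  0.016 ]
 [ 0.4773 -0.0481  0.016 ]] [ 0.5157 -0.1604  0.016 ] [0.2033 0.1277 0.2018 0.127 ]
deck [[0.652  0.3174 0.074 ]
 [0.6578 0.134  0.074 ]
 [0.5168 0.128  0.074 ]
 [0.5164 0.3097 0.074 ]] [0.5858 0.2223 0.074 ]
[-0.3235  0.3285  1.8367 -0.      0.9764 -0.3235] [ 0.4584  0.2508  1.6915 -0.      1.1993  0.4584]
None None
```

View pics/crop.png

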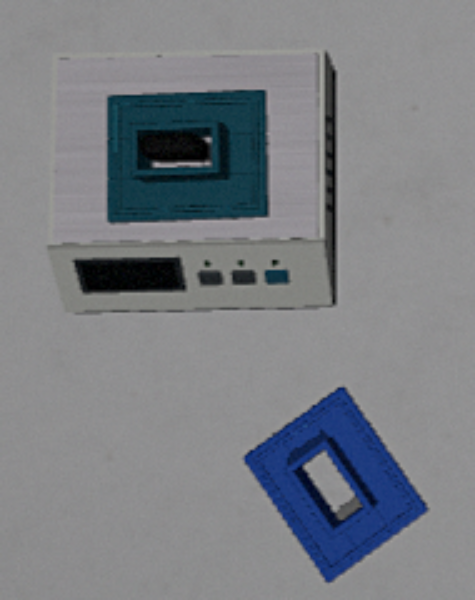

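The crop confirms it: the teal cover sits on the heater's deck with the black handle in its collar, and the blue one lies loose on the bench. I'll move above the cover and look with the wrist camera.

```bash
python3 - <<'E'
from h import *
p=get_tcp_pos(); movel([p[0],p[1],.3],v=.3)
move_pose([.6,.222,.27],m2q(down(0)))
im,K,T=cam("wrist"); cv2.imwrite("pics/w1.png",im[:,:,::-1]); np.save("w1T.npy",T)
H=cv2.cvtColor(im,cv2.COLOR_RGB2HSV)
m=((H[...,0]>80)&(H[...,0]<100)&(H[...,1]>90)).astype(np.uint8)
m=cv2.morphologyEx(m,cv2.MORPH_CLOSE,np.ones((7,7)))
q=quad(m); P=cast(q,.080,K,T); print(q,P,P.mean(0),np.linalg.norm(np.diff(P,axis=0,append=P[:1]),axis=1),get_time())
E
```

```text
[[346 140]
 [350 257]
 [260 262]
 [249 145]] [[0.6223 0.2779 0.08  ]
 [0.6278 0.1776 0.08  ]
 [0.5487 0.1728 0.08  ]
 [0.5429 0.2737 0.08  ]] [0.5854 0.2255 0.08  ] [0.1004 0.0792 0.1011 0.0795] 2.6667
```

View pics/w1.png

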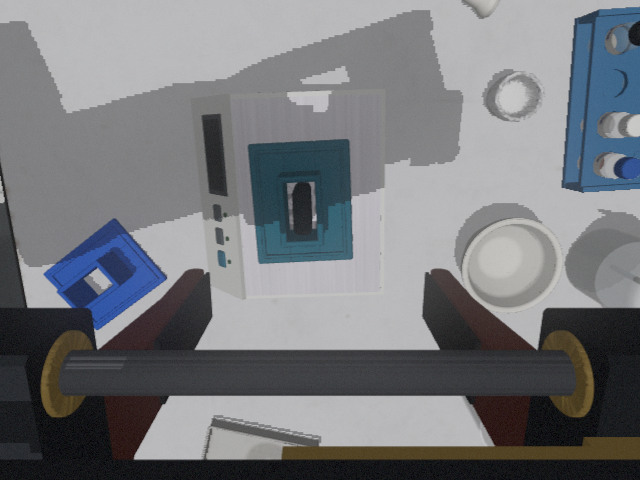

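The wrist view shows the cover plate with corners at about (249,143), (349,140), (352,260) and (260,263), and the handle's top at (302,208). The plate measures 100 x 79 mm against a true 104 x 84, which is consistent, and the yaw is about 0.057. I'll cross-check the handle in two views and then take the cover.

```bash
python3 - <<'E'
from h import *
i=camera_info("wrist");T=np.load("w1T.npy")
print("wrist handle",cast([(302,208)],.124,i["intrinsics"],T),"plate",cast([(249,142),(349,139),(353,261),(259,264)],.08,i["intrinsics"],T).mean(0), "collar rim", cast([(302,209)],.114,i["intrinsics"],T))
t=camera_info("top")
print("top plate",cast([(153.2,208),(216.4,206),(217.2,256.4),(153.2,258.8)],.08,t["intrinsics"],t["T"]).mean(0))
c=np.array([.5855,.2255]);yaw=.057;M=m2q(down(yaw))
move_pose([*c,.2],M)
movel([*c,.086],v=.1)
print("F",get_ft_force())
command_gripper(0.0)
print(get_grip_width()*88,get_finger_force(),get_ft_force(),get_tcp_pos(),get_time())
im,K,T=cam("wrist"); cv2.imwrite("pics/w2.png",im[:,:,::-1])
E
```

```text
wrist handle [[0.5875 0.23   0.124 ]] plate [0.5865 0.2249 0.08  ] collar rim [[0.5872 0.2272 0.114 ]]
top plate [0.5869 0.2238 0.08  ]
F [0.3909 0.116  0.0927]
33.96629885151441 29.999926686286926 [ 0.7125 -0.0066 -0.6217] [0.5856 0.2255 0.086 ] 5.225
```

```bash
python3 - <<'E'
from h import *
x,y,_=get_tcp_pos()
movel([x,y,.115],v=.06); print(get_ft_force())
movel([x,y,.19],v=.12); print(get_ft_force(),get_grip_width()*88)
M=m2q(down(-.219)); c=[.5157,-.1604]
move_pose([*c,.12],M)
movel([*c,.03],v=.12)
print(movel([*c,.011],v=.02,until_force=3), get_tcp_pos(),get_ft_force(),get_grip_width()*88,get_time())
im,K,T=cam("side"); cv2.imwrite("pics/s2.png",im[:,:,::-1])
E
```

```text
[ 0.0277  0.0056 -2.1324]
[-0.0008 -0.5776 -1.8263] 33.595245110606264
True [ 0.5155 -0.1604  0.0135] [-0.1484  0.7326  3.7612] 33.84838817987388 9.825
```

View pics/s2.png

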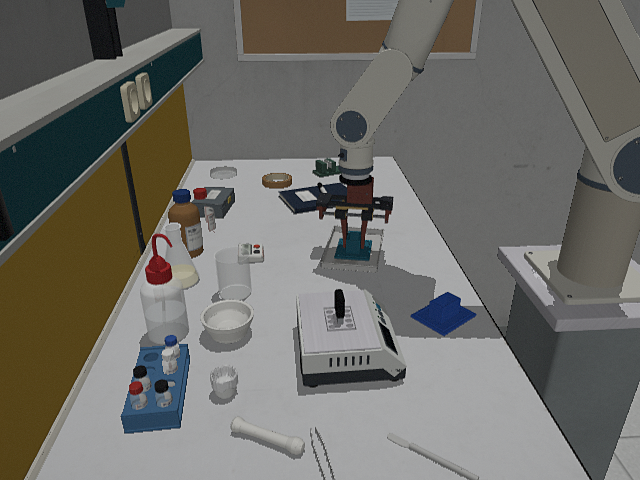

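The side view shows the cover in the tray, still in the fingers at (353,245), and the block's handle bare at (340,303). I'll let go, go back over the block and measure the handle.

```bash
python3 - <<'E'
from h import *
x,y,_=get_tcp_pos()
command_gripper(.62); wait(.3)
movel([x,y,.12],v=.15)
im,K,T=cam("wrist"); H=cv2.cvtColor(im,cv2.COLOR_RGB2HSV)
m=((H[...,0]>80)&(H[...,0]<100)&(H[...,1]>90)).astype(np.uint8); m=cv2.morphologyEx(m,cv2.MORPH_CLOSE,np.ones((7,7)))
q=quad(m);P=cast(q,.008,K,T);print("cover",q,P.mean(0))
move_pose([x,y+.1,.25],m2q(down(-.1)))
move_pose([.587,.225,.25],m2q(down(.057)))
im,K,T=cam("wrist"); np.save("w3T.npy",T);cv2.imwrite("pics/w3.png",cv2.resize(im[60:330,170:430,::-1],None,fx=2.2,fy=2.2))
t,K2,T2=cam("side"); cv2.imwrite("pics/s3.png",t[:,:,::-1])
print(get_time(),get_ft_force())
E
```

```text
cover [[382 152]
 [377 298]
 [261 299]
 [255 154]] [ 0.5148 -0.1607  0.008 ]
13.55 [ 0.7543 -1.0062 -0.2945]
```

View pics/w3.png

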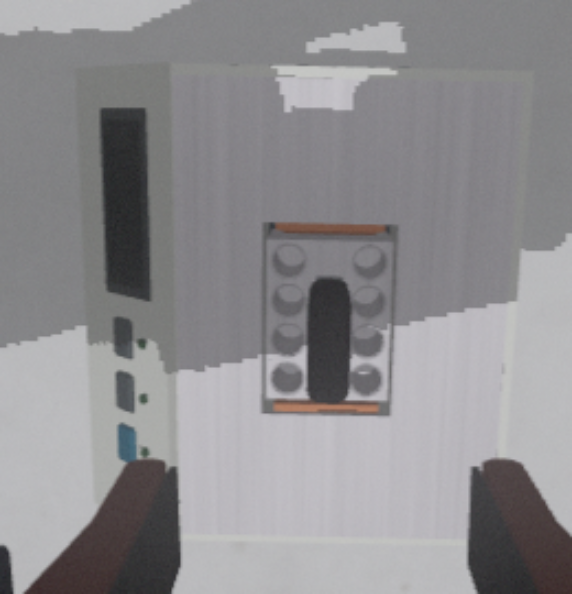

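The crop shows the well's corners at about (264,223), (398,226), (390,415) and (263,413), and the handle from (308,278) to (350,402). Casting these to points.

```bash
python3 - <<'E'
from h import *
K=camera_info("wrist")["intrinsics"];T=np.load("w3T.npy")
f=lambda pts,z:cast(np.array(pts)/2.2+[170,60],z,K,T)
w=f([(264,223),(398,226),(390,415),(263,413)],.074);print("well",w,w.mean(0),np.linalg.norm(np.diff(w,axis=0,append=w[:1]),axis=1))
b=f([(267,235),(393,237),(388,401),(266,401)],.074);print("block",b.mean(0),np.linalg.norm(np.diff(b,axis=0,append=b[:1]),axis=1))
h=f([(307,385),(350,385)],.122);print("handle x at top",h,h.mean(0)); print("handle top -y end",f([(329,403)],.122))
d=f([(80,68),(533,72),(500,541),(178,536)],.074);print("deck",d)
im=cv2.imread("pics/s3.png");cv2.imwrite("pics/s3c.png",cv2.resize(im[270:400,270:430],None,fx=4,fy=4))
E
```

```text
well [[0.5622 0.261  0.074 ]
 [0.6105 0.2626 0.074 ]
 [0.6129 0.1915 0.074 ]
 [0.5647 0.1896 0.074 ]] [0.5876 0.2262 0.074 ] [0.0483 0.0712 0.0483 0.0715]
block [0.5875 0.2267 0.074 ] [0.0456 0.0617 0.0462 0.0624]
handle x at top [[0.581  0.2144 0.122 ]
 [0.5949 0.2152 0.122 ]] [0.5879 0.2148 0.122 ]
handle top -y end [[0.5884 0.2087 0.122 ]]
deck [[0.4965 0.3104 0.074 ]
 [0.6531 0.3179 0.074 ]
 [0.66   0.1422 0.074 ]
 [0.5333 0.1372 0.074 ]]
```

View pics/s3c.png

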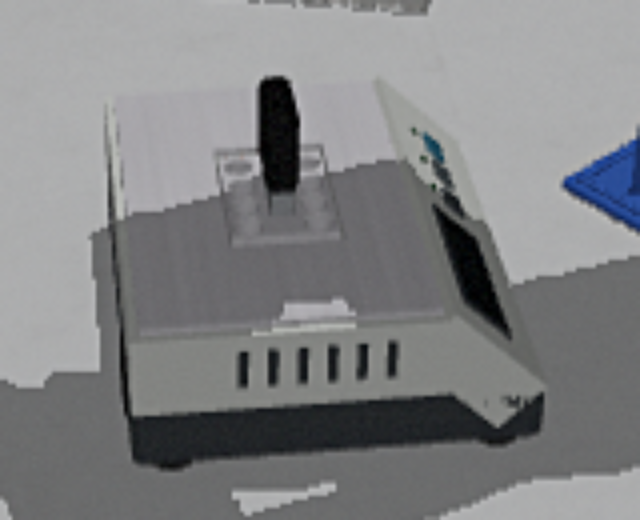

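All of this agrees: the well measures 48.3 x 71.4 mm, the block centre is (0.5876, 0.2264) and the yaw is about 0.04. I'll grip the handle and do the first two swings, pivoting at the spring height with the lift timed to the swing.

```bash
cat > rock.py <<'E'
from h import *
yaw=.04; C=np.array([.5877,.2264]); hx=np.array([np.cos(yaw),np.sin(yaw),0])
def pose(lean,h,c=C,zt=.084):
    r=R.from_rotvec(-lean*hx).as_matrix(); u=r[:,2]
    return np.r_[c,.05]+u*(zt-.034+h-.016), m2q(down(yaw,-lean))
def swing(lean,h,c=C,v=.009):
    p,q=pose(lean,h,c); movel(p,frame=q,v=v)
    print("lean %.2f h %.4f"%(lean,h),"F",get_ft_force(),"M",get_ft_torque(),"w %.2f"%(get_grip_width()*88),"t %.2f"%get_time())
E
python3 - <<'E'
from rock import *
p,q=pose(0,0)
move_pose([*C,.16],q); movel(p,v=.1)
print(get_ft_force(),get_ft_torque())
command_gripper(0.0); print(get_grip_width()*88,get_finger_force(),get_ft_force(),get_ft_torque(),get_time())
swing(.1,.0032,v=.005)
t,K2,T2=cam("side"); cv2.imwrite("pics/s4.png",cv2.resize(t[200:400,240:440,::-1],None,fx=3,fy=3))
E
```

```text
[ 0.1717 -0.0037 -0.0354] [-0.0374  0.0732  0.0358]
13.852862610787998 29.991023540496826 [ 1.9054 -0.6035 -0.6617] [-0.1246 -0.1218 -0.1854] 15.6167
lean 0.10 h 0.0032 F [ 3.4679 -0.9082 -7.5701] M [ 0.3625 -0.7526 -0.1248] w 13.91 t 16.73
```

View pics/s4.png

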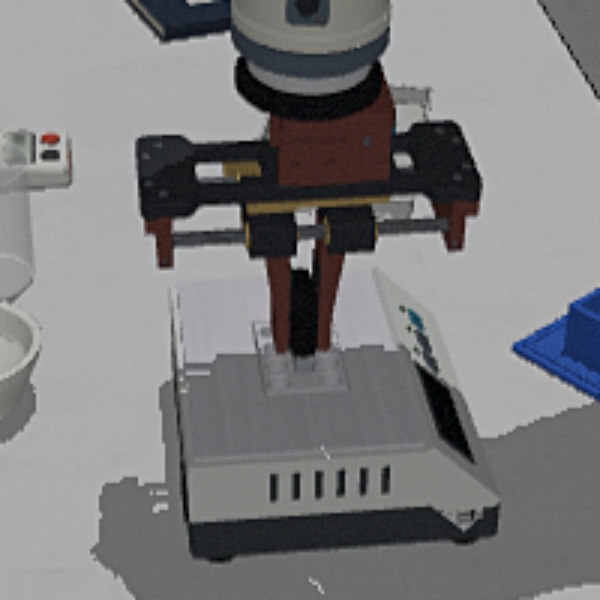

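The side view shows the heater flat on the bench and the fingers on the handle at (302,310); the forces are mild. I'll carry on rocking in a loop that stops if a force grows too large.

```bash
python3 - <<'E'
from rock import *
s=-1;h=.0032
for k in range(3):
    h+=.0024; swing(s*.1,h)
    im,K,T=cam("wrist"); cv2.imwrite(f"pics/w4_{k}.png",im[:,:,::-1])
    if get_ft_force()[2]<-16: print("heavy");break
    s=-s
a=[cv2.imread(f"pics/w4_{k}.png")[120:400,180:440] for k in (1,2)]
cv2.imwrite("pics/w4.png",cv2.resize(np.hstack(a),None,fx=1.5,fy=1.5))
E
```

```text
lean -0.10 h 0.0056 F [-3.8177  0.5114  5.0666] M [0.1746 1.1846 0.0232] w 13.87 t 17.82
lean 0.10 h 0.0080 F [-3.6011 -2.398  -3.6084] M [-0.0392  0.8472 -0.0539] w 14.20 t 18.96
lean -0.10 h 0.0104 F [-5.0619  1.4548  0.0129] M [-0.0975  1.1953 -0.027 ] w 13.92 t 20.15
```

View pics/w4.png

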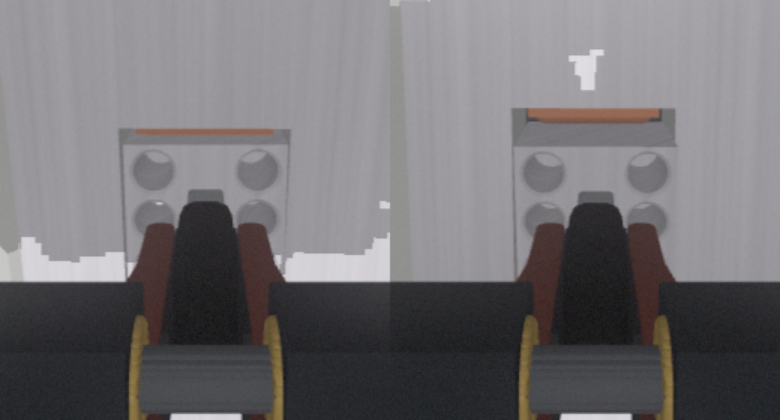

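The block follows the tool in both leans: the gap at the +y end opens on the -y lean, and its edge shifts only from row 141 to 146, so there is little slip. Continuing up.

```bash
python3 - <<'E'
from rock import *
s=1;h=.0104
for k in range(5):
    h+=.0024; swing(s*.1,h)
    if get_ft_force()[2]<-16: print("heavy");break
    s=-s
im,K,T=cam("wrist"); t,_,_=cam("side")
a=cv2.resize(im[120:400,180:440,::-1],(390,420)); b=cv2.resize(t[255:405,260:400,::-1],(392,420))
cv2.imwrite("pics/w5.png",np.hstack([a,b]))
E
```

```text
lean 0.10 h 0.0128 F [-1.9484 -2.7016 -0.2765] M [-0.0396  0.5165 -0.0741] w 13.65 t 21.40
lean -0.10 h 0.0152 F [-2.203   4.1269  5.5963] M [ 0.9971  0.6062 -0.0659] w 13.66 t 22.65
lean 0.10 h 0.0176 F [-7.6976 -7.4083 25.7496] M [-1.2266  1.657  -0.3085] w 13.93 t 23.95
lean -0.10 h 0.0200 F [-1.0096 -0.5613 -2.1054] M [-0.1693  0.0485 -0.0202] w 13.91 t 25.30
lean 0.10 h 0.0224 F [ 0.5129  0.0542 -2.6483] M [ 0.0467  0.0301 -0.0017] w 13.84 t 26.70
```

View pics/w5.png

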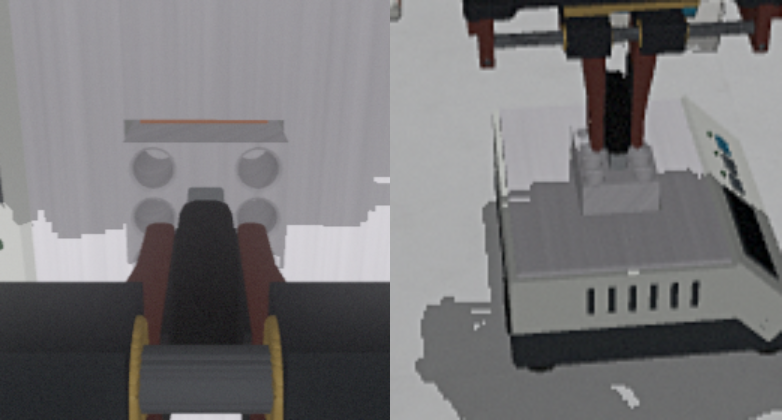

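The block stands well out of the well, and the force equals only its weight, so it is free. I'll level it and lift slowly, checking the force on the way.

```bash
python3 - <<'E'
from rock import *
swing(0,.025,v=.008)
for h in (.03,.045,.058):
    if get_ft_force()[2]<-9: print("heavy");break
    swing(0,h,v=.02)
wait(.3)
im,_,_=cam("wrist"); t,_,_=cam("side"); o,_,_=cam("top")
a=cv2.resize(o[150:350,100:300,::-1],(390,390)); b=cv2.resize(t[205:405,220:420,::-1],(390,390))
cv2.imwrite("pics/w6.png",np.hstack([a,b])); print(get_finger_force())
E
```

```text
lean 0.00 h 0.0250 F [-0.9972 -0.3164 -2.617 ] M [-0.0458  0.0442  0.0155] w 13.91 t 27.74
lean 0.00 h 0.0300 F [-0.7983 -0.2523 -2.7418] M [-0.0682  0.1169  0.0074] w 13.75 t 28.14
lean 0.00 h 0.0450 F [ 0.8411 -0.3812 -3.3435] M [-0.1293  0.0337 -0.0116] w 14.07 t 29.04
lean 0.00 h 0.0580 F [ 0.3689 -0.8287 -1.9791] M [-0.1123  0.1041  0.0535] w 13.96 t 29.84
29.998425543308258
```

View pics/w6.png

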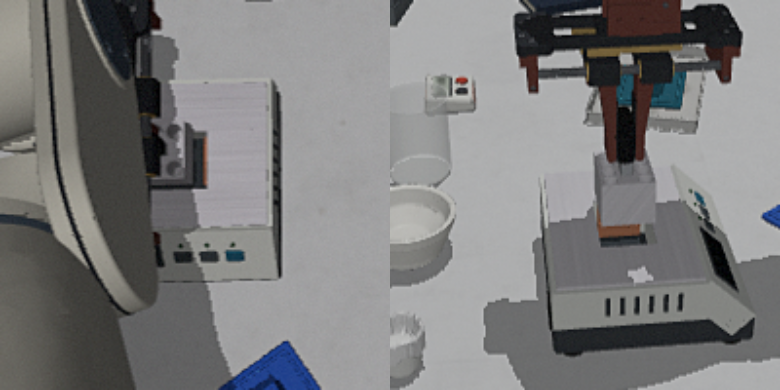

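```bash
python3 - <<'E'
from h import *
i=camera_info("side");K,T=i["intrinsics"],i["T"]
for n,(u,v),y in [("bottom +y",(628,225),.2564),("top +y",(626,192),.2564),("top -y",(624,153),.1964)]:
    p=np.array([220+(u-390)*200/390,205+v*200/390])
    z=[cast(p,zz,K,T)[0] for zz in np.linspace(.02,.2,181)]; z=np.array(z); print(n,z[np.argmin(abs(z[:,1]-y))])
E
```

```text
bottom +y [0.586  0.2564 0.088 ]
top +y [0.5882 0.2567 0.122 ]
top -y [0.5841 0.1959 0.123 ]
```

The block is level (top at z 0.122 and 0.123 at its two ends) and its underside is at about 0.085. I'll raise it 15 mm for margin and hand in.

```bash
python3 - <<'E'
from rock import *
swing(0,.073,v=.02); wait(.7); print(get_ft_force(),get_finger_force(),get_time()); print(job_done())
E
```

```text
lean 0.00 h 0.0730 F [-0.3624  0.2302 -1.9857] M [-0.1236  0.0276  0.0032] w 13.77 t 31.19
[ 0.7513 -0.1445 -2.733 ] 29.998560547828674 31.8917
the job is handed in; nothing more can be done
None
```

I handed the job in at 31.9 s: the cover is flat in the tray, and the block has been rocked free and is held level by its handle about 25 mm above the deck over its well. The heater stayed flat on the bench in every view I took; no verdict came back.

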